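# Open the filter bay of the bench air unit

### The arm

A 6-joint arm with a two-finger parallel gripper is mounted at the origin on a cart in front of the work surface, level with it; the furniture and walls round the work are solid. World frame = base frame: x ahead of the robot, y to its left, z up, the work surface at z = 0. Lengths are in m, angles in degrees, forces in N, time in s.
With the tool pointing down it reaches from about 0.375 to 0.9 m from the base axis. Payload 3.1 kg.
Tool frame: the origin (TCP) lies between the finger pads; the fingertips stand 11 mm ahead of it and the grasp point (between the pads) lies 8 mm behind it; x points along the fingers, y is the direction in which the jaws open and shut, and the axes are right-handed (so a half turn about x gives the same grasp; the last joint's range is limited). The gripper opens to 87 mm and grips with 3 to 60 N. Pads are 19 mm wide; open, the fingers measure 117 mm over their backs; the gripper's body (75 mm by 190 mm) begins 51 mm behind the grasp point.
Start: joints at [57.095, 30.224, 82.088, -0, 67.689, -10.227], TCP at [0.241, 0.577, 0.234] pointing down, gripper open.
Joint ranges: [-176.69, 176.69], [-43.24, 126.21], [12.49, 139.97], [-82, 262], [0, 151.66], [-163.58, 163.58]. Speed limits (degrees/s): [159.86, 159.86, 180, 180, 180, 180].

### API

Orientations are given as a 3x3 rotation matrix whose columns are the frame's x, y, z axes.
In Python, from rig import bot gives the robot as it stands.
- The arm moves only by the shell command python3 -m inch 'ROWS' [OPENING]. ROWS is a JSON object of lists of equal length, an entry for each row: "dp": the shift along the tool's x, y, z in mm, a list of three; "yaw": the turn about the tool's x in degrees. In form: {"dp": [[tx, ty, tz], ...], "yaw": [yaw, ...]}. A call has 1 to 20 rows; each row shifts and turns the commanded pose from where the row before left it, along the tool's axes as they then stand; what a row does not reach is not made up. A row lasts 1/12 s, in which the tool goes at most 41.7 mm and 7.16 degrees, less where a joint would pass 70% of its speed; a pose out of reach is approached as far as the arm can. A call is refused whole if a number of a shift passes 41.7 or a number of a turn 7.16, either way. A call with a gripper value outside its range is refused whole. OPENING is the finger opening in mm, from 0 to 87, set as the call begins (- or left out, the last holds). The fingers move at their own pace and stop on an object; the grip force is fixed at half the most. Time passes only in rows, so rows that do not move let the fingers close. It gives the time, the measured TCP pose, the force and the opening at its end, in the units of the state.
- bot.read_state(): the state, without advancing time (a new reading comes with each control period).
- bot.capture(name): name is "scene" or "top" or "wrist"; returns a dict with "color" (480x640x3 uint8, red, green, blue), "intrinsics" (3x3 intrinsics, pixels), "pose" (4x4, takes a point from camera to world coordinates). Camera axes: x right, y down, z forward; pixel columns grow to the right and rows downward; lengths in m; the calibration is good to about 2 mm. A picture is of the moment at which its call begins. There is no depth.
- bot.hand_in(): hands the job in, once; it reports no verdict.
The state is a dict: "time_s": time; "joint_positions": joint angles; "qvel": joint speeds; "tau": joint torques, N m; "position": TCP position; "tcp_rot": TCP orientation; "force": force on the tool from outside, world axes, zero at the start; "moment": the same for the moment, N m; "opening": opening from 0.0 (shut) to 1.0 (fully open).
Only numpy, scipy, OpenCV 4.12 (cv2) and the standard library are available. Lean on these libraries where they do the work, as an engineer would, in place of code of your own. Each camera call takes 0.05 s, during which the arm holds its last target.

### The job

Open the bench air unit so that its filter can be reached: press the snap tab fully in with a fingertip, then push the released cover along its rails, off its seat and onto the parking ledge, until the filter pocket is completely uncovered. Only press and push: the cover must never be lifted off its rails or tipped, and it stays lying flat on the ledge. Leave the vial, the sample pot, the bottle and the tape roll beside the unit where they are.

Things in the scene. Friction and masses are not known exactly. Their poses are not given: they have to be found in the camera images.
- filter_unit: Low grey box fixed to the desk, 226 x 95 mm, 45 mm high to its flat sliding surface. Origin: centre of its underside. +x is the way the cover is pushed, z up. Along x: back edge -108 mm, cover's seat, snap tab, parking ledge to +118 mm. Side rails at y = +-41.5 mm, 9.5 mm above the surface; beside the seat their lips (y = +-36.5 mm, to 12.5 mm) reach over the cover's edges.
- pocket (a point): Centre of the open filter pocket under the seated cover, at the height of the sliding surface. It is 66 mm along the unit's x (unit x = -88 to -22 mm) and 60 mm wide, with a white pleated filter inside, 7 mm below the surface.
- ledge (a point): Middle of the parking ledge (unit x = +65 mm), on the sliding surface: where the cover's centre is when pushed right up to the end stops. Stops at both ends of the unit, at the corners (y = +-32 to 44 mm), up to 8 mm above the surface. Keep the arm clear of the tall cabinet at the back right of the desk: it fills x > 0.615 m, y < 0.035 m (robot base frame), 0.68 m high.
- cover: Loose grey cover, 90 mm along x, 80 mm wide, about 0.09 kg. Origin: centre of its underside, on the sliding surface; axes as the unit's. Flat plate 3 to 8 mm above the underside on two runners; thumb block at its back end, up to 24 mm. It starts seated, centre at x = -55 mm of the unit, front edge 1 mm from the tab, and slides easily (under 2 N) once the tab is in.
- push_face (a point): Centre of the flat back face of the cover's thumb block (68 mm wide, 16 mm along x), 16 mm above the cover's underside and 45 mm behind its origin: push here towards the unit's +x, fingertip 13 to 20 mm above the sliding surface. The space behind this face is free above 8 mm over the surface.
- snap_tab (a joint): Travel of the snap tab in m: 0 = out (its top 8 mm above the sliding surface, blocking the cover), 0.0075 = pressed fully in (top nearly flush; cover free). It moves straight down, takes about 4 N, and stays wherever it is left; no spring. It starts at 0 to 0.001.
- tab_top (a point): Centre of the top face of the snap tab, a grey ribbed pad 30 mm along the unit's x and 34 mm wide, in the middle of the unit's width just in front of the seated cover; press down on it. The cover's plate, 8 mm above the surface, begins 16 mm behind this point, towards the unit's -x.
- vial: Glass vial with screw cap, 22 mm wide, 46 mm tall, standing beside the unit. Origin: centre of its underside. Leave alone.
- pot: Sample pot with wide cap, 31 mm wide, 74 mm tall, standing beside the unit. Origin: centre of its underside. Leave alone.
- bottle: Small white bottle, 42 mm wide, 92 mm tall, standing beside the unit. Origin: centre of its underside. Leave alone.
- tape: Roll of tape lying flat, 98 mm across, 19 mm high, to the right of the unit's ledge end. Origin: centre of its underside. Leave alone.

How it is judged (in metres and radians):
On the way, in this order (a step that is already met when the one before it is completed fails the run):
1. the snap tab is pressed in while the cover is still on its seat (value of joint snap_tab above 0.0055 m and x of cover in the frame of filter_unit below -0.045 m), for 0.1 s.
2. the cover is pushed off its seat onto the ledge, clear of the filter pocket (x of cover in the frame of filter_unit above 0.028 m and z of cover in the frame of filter_unit below 0.05 m), for 0.1 s.
At the end, for the whole second after the job is handed in: Cover flat, level (0.07 rad), at rest between the rails on the ledge, centre 28 to 75 mm ahead of the unit's origin (pocket uncovered), 8 mm sideways, underside 41 to 50 mm up; tab in by over 5.5 mm; vial, pot, bottle and tape within 15 mm of their starts (all of step 2 and x of cover in the frame of filter_unit below 0.075 m and y of cover in the frame of filter_unit between -0.008 and 0.008 m and z of cover in the frame of filter_unit above 0.041 m and angle between cover's own z axis and vertical below 0.07 rad and value of joint snap_tab above 0.0055 m and linear speed of cover below 0.01 m/s and not (distance of vial from where it was at the start of the episode above 0.015 m) and not (distance of pot from where it was at the start of the episode above 0.015 m) and not (distance of bottle from where it was at the start of the episode above 0.015 m) and not (distance of tape from where it was at the start of the episode above 0.015 m)); the robot touches nothing.
It fails at once if the cover is lifted more than 10 mm off the sliding surface (z of cover in the frame of filter_unit above 0.055 m).
It fails at once if the cover is tipped by more than 0.2 rad (angle between cover's own z axis and vertical above 0.2 rad).
It fails at once if the vial, pot, bottle or tape roll is moved by more than 15 mm (distance of any of vial, pot, bottle, tape from where it was at the start of the episode above 0.015 m).
It also fails if it takes over 43 s, if anything falls off the work surface, if the arm or the gripper's body presses on something with over 40 N, if the wrist force passes 120 N, or if a joint passes its speed limit or range.

## Working session

There is one attempt and no reset: what is moved stays moved. The work goes in short steps, Python scripts to look and compute and a shell command to move; the robot and the scene stay as the last step left them, time stands still between calls to the robot, and variables do not carry over. Pictures are saved under pics/ and viewed, and the job is handed in when it is done.

```bash
ls; mkdir -p pics
python3 - <<'E'
from rig import bot
import cv2,numpy as np
np.set_printoptions(precision=4,suppress=True)
for n in ["scene","top"]:
    c=bot.capture(n); cv2.imwrite(f"pics/{n}0.png",c["color"][:,:,::-1]); print(n,c["intrinsics"],c["pose"])
s=bot.read_state(); print(s)
E
```

```text
pics
scene [[503.766    0.     319.9455]
 [  0.     503.766  237.232 ]
 [  0.       0.       1.    ]] [[ 0.7324 -0.5026  0.4594  0.1008]
 [-0.6808 -0.5279  0.5078 -0.3428]
 [-0.0127 -0.6846 -0.7288  0.7675]
 [ 0.      0.      0.      1.    ]]
top [[551.4003   0.     315.1984]
 [  0.     551.4003 243.8118]
 [  0.       0.       1.    ]] [[-0.0029 -0.9909  0.1347  0.4022]
 [-1.      0.003   0.0002  0.1596]
 [-0.0006 -0.1347 -0.9909  0.9791]
 [ 0.      0.      0.      1.    ]]
{'time_s': 0.1, 'joint_positions': array([ 57.0952,  30.2755,  82.1501,  -0.0004,  67.6904, -10.2274]), 'qvel': array([ 0.0619, -0.0996, -0.0877,  0.0298,  0.0733,  0.0067]), 'tau': array([  0.    , -44.0987, -17.7152,   0.0635,   0.0534,  -0.0001]), 'position': array([0.2406, 0.5761, 0.2326]), 'tcp_rot': array([[-0.0011,  0.3855,  0.9227],
       [-0.0017,  0.9227, -0.3855],
       [-1.    , -0.002 , -0.0004]]), 'force': array([0.6072, 0.3422, 0.6705]), 'moment': array([ 0.0659,  0.0242, -0.0156]), 'opening': 1.0011190582247487}
```

View pics/scene0.png

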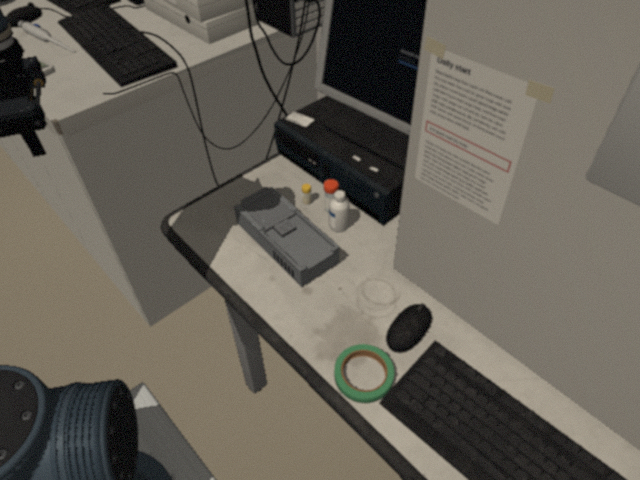

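View pics/top0.png

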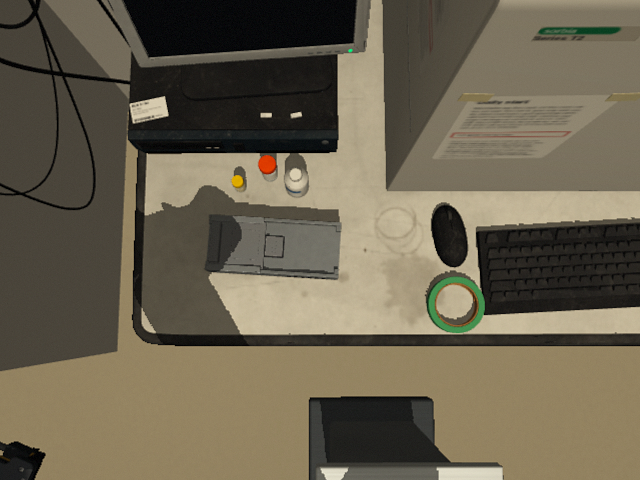

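The top view shows the unit at about px (207–341, 213–279). The tab square is near (274,246), and the thumb end is on the left in shadow, so unit +x points image-right (world −y). The vial is at (238,182), the pot (267,164), the bottle (296,180) and the tape (455,304). I'll zoom in next.

Run:
```python
import cv2,numpy as np
im=cv2.imread("pics/top0.png")[200:290,195:355]
im=cv2.convertScaleAbs(im,alpha=1.8,beta=10)
cv2.imwrite("pics/topz.png",cv2.resize(im,(800,450),interpolation=cv2.INTER_CUBIC))
im=cv2.imread("pics/scene0.png")[175:290,225:355]
im=cv2.convertScaleAbs(im,alpha=1.8,beta=10)
cv2.imwrite("pics/scz.png",cv2.resize(im,(650,575),interpolation=cv2.INTER_CUBIC))
```

```text
(no output)
```

View pics/topz.png

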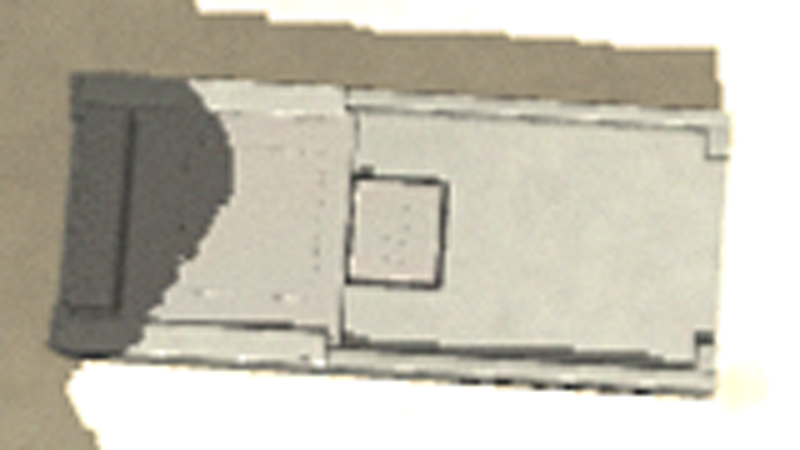

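View pics/scz.png

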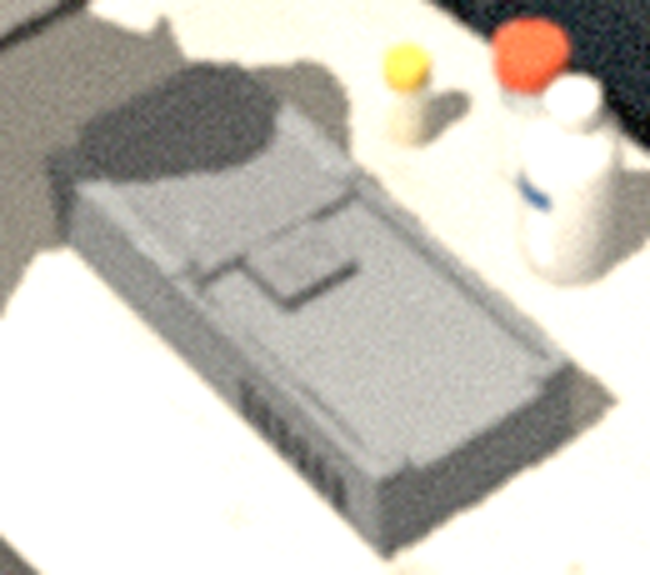

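```bash
cat > h.py <<'E'
import numpy as np
np.set_printoptions(precision=4,suppress=True)
Kt=np.array([[551.4003,0,315.1984],[0,551.4003,243.8118],[0,0,1]])
from rig import bot
def ray(c,u,v,z):
    P=c["pose"];d=P[:3,:3]@np.linalg.inv(c["intrinsics"])@[u,v,1]
    return P[:3,3]+d*(z-P[2,3])/d[2]
def proj(c,p):
    P=c["pose"];q=P[:3,:3].T@(np.asarray(p)-P[:3,3]);q=c["intrinsics"]@q;return q[:2]/q[2]
def fit(U,W):
    U=np.array(U);W=np.array(W)[:,:2];a=U-U.mean(0);b=W-W.mean(0)
    th=np.arctan2((a[:,0]*b[:,1]-a[:,1]*b[:,0]).sum(),(a*b).sum())
    R=np.array([[np.cos(th),-np.sin(th)],[np.sin(th),np.cos(th)]])
    t=W.mean(0)-R@U.mean(0);return th,R,t,(U@R.T+t-W)
E
python3 - <<'E'
from h import *
c=bot.capture("top")
# zoom px, unit xy (mm), z
pts=[((728,112),(118,47),.0545),((714,395),(118,-47),.0545),((52,350),(-108,-47),.0545),((72,74),(-108,47),.0545),
((399,232),(6,0),.053),((356,113),(-10,40),.053),((341,330),(-10,-40),.053)]
W=[ray(c,(p[0]+.5)/5-.5+195,(p[1]+.5)/5-.5+200,z) for p,_,z in pts]
th,R,t,e=fit([np.array(u)/1000 for _,u,_ in pts],W)
print(np.degrees(th),t,e*1000)
def w(x,y,z): return np.r_[R@[x,y]+t,z]
for n,x in [("tab",.006),("push",-.1),("ledgepush",.02)]: print(n,w(x,0,.05))
s=bot.capture("scene")
for q in [(118,47,54.5),(118,-47,54.5),(118,-47,0),(-108,-47,54.5),(6,0,53)]:
    p=proj(s,w(q[0]/1e3,q[1]/1e3,q[2]/1e3)); print(q,p,((p-[225,175]+.5)*5-.5))
for n,u,v,z in [("vial",238,182,.046),("pot",267,164,.074),("bot",296,175,.092),("tape",455,304,.019)]:
    p=ray(c,u,v,z);print(n,p,(R.T@(p[:2]-t))*1000)
print(bot.read_state()["time_s"])
E
```

```text
-93.72925183410935 [0.5256 0.2361] [[-0.3348 -1.8389]
 [ 2.201  -1.2933]
 [ 1.0939  1.7009]
 [ 0.5398  0.1434]
 [ 0.6998  1.2078]
 [ 0.7018 -0.3715]
 [-4.9015  0.4517]]
tab [0.5252 0.2301 0.05  ]
push [0.5321 0.3359 0.05  ]
ledgepush [0.5243 0.2161 0.05  ]
(118, 47, 54.5) [339.2983 244.0702] [573.4915 347.3511]
(118, -47, 54.5) [300.4743 268.2735] [379.3715 468.3674]
(118, -47, 0) [301.6382 286.4708] [385.1908 559.3539]
(-108, -47, 54.5) [234.0176 203.8257] [ 47.0878 146.1285]
(6, 0, 53) [284.8767 223.9368] [301.3834 246.6838]
vial [0.6376 0.2933 0.046 ] [-64.4111 108.0239]
pot [0.6616 0.2408 0.074 ] [-13.5535 135.3482]
bot [0.6376 0.1911 0.092 ] [ 37.5832 114.6205]
tape [ 0.4268 -0.082   0.019 ] [323.79   -77.9279]
0.2
```

```bash
python3 -m inch '{"dp":[[0,0,0],[0,0,0],[0,0,0],[0,0,0],[0,0,0],[0,0,0],[0,0,0],[0,0,0],[0,0,0],[0,0,0]],"yaw":[7.1,7.1,7.1,7.1,7.1,7.1,7.1,7.1,7.1,7.1]}' 0
cat >> h.py <<'E'
def pts_fit(c):
    pts=[((728,112),(118,47),.0545),((714,395),(118,-47),.0545),((52,350),(-108,-47),.0545),((72,74),(-108,47),.0545),((399,232),(6,0),.053),((356,113),(-10,40),.053)]
    W=[ray(c,(p[0]+.5)/5-.5+195,(p[1]+.5)/5-.5+200,z) for p,_,z in pts]
    return fit([np.array(u)/1000 for _,u,_ in pts],W)
def go(target):
    s=bot.read_state();d=s["tcp_rot"].T@(np.asarray(target)-s["position"]);print("need mm tool:",d*1000);return s
E
python3 - <<'E'
from h import *
c=bot.capture("top");th,R,t,e=pts_fit(c);print(np.degrees(th),t,e*1000)
s=bot.read_state();print(s["tcp_rot"],s["position"],s["joint_positions"])
g=np.r_[R@[.009,0]+t,.20];print(g);go(g)
E
```

```text
time_s: 1.03
position: [0.2408, 0.5765, 0.2333]
tcp_rot: [[-0.0, 0.998, -0.07], [-0.001, -0.07, -0.998], [-1.0, -0.0, 0.001]]
force: [1.0, -0.4, -0.1]
opening: 0.33
-93.67651572695132 [0.5248 0.2361] [[-1.0434 -1.7335]
 [ 1.4869 -1.2741]
 [ 0.1721  1.7334]
 [-0.3764  0.2623]
 [-0.1144  1.2768]
 [-0.1248 -0.2649]]
[[-0.0003  0.9972 -0.0742]
 [-0.0005 -0.0742 -0.9972]
 [-1.     -0.0003  0.0005]] [0.2409 0.5765 0.2333] [57.0939 30.2404 82.1045  0.0002 67.6861 61.3512]
[0.5242 0.2272 0.2   ]
need mm tool: [ 33.3475 308.5547 327.358 ]
```

```bash
python3 -m inch '{"dp":[[1,15,16],[1,20,21],[2,25,26],[2,25,27],[2,25,27],[2,25,27],[2,25,27],[2,25,27],[2,25,27],[2,25,27],[2,25,26],[1,20,20],[1,15,15],[1,12,12],[0,0,0],[0,0,0]],"yaw":[-0.5,0,0,0,0,0,0,0,0,0,0,0,0,0,0,0]}'
python3 - <<'E'
from h import *
import cv2
for n in ["wrist","scene"]:
    c=bot.capture(n);cv2.imwrite(f"pics/{n}1.png",c["color"][:,:,::-1])
    if n=="wrist":print(c["intrinsics"],c["pose"])
    c0=c if n=="wrist" else c0
print(bot.read_state()["joint_positions"])
go([.5242,.2272,.2])
E
```

```text
time_s: 2.42
position: [0.5294, 0.2345, 0.2103]
tcp_rot: [[-0.001, 0.998, -0.056], [0.0, -0.056, -0.998], [-1.0, -0.001, -0.0]]
force: [0.8, 0.2, -0.4]
opening: 0.001
[[371.6124   0.     321.604 ]
 [  0.     371.6124 237.6923]
 [  0.       0.       1.    ]] [[ 0.9985 -0.0532 -0.016   0.5329]
 [-0.0555 -0.9648 -0.257   0.3063]
 [-0.0018  0.2575 -0.9663  0.3603]
 [ 0.      0.      0.      1.    ]]
[12.9608 28.2552 90.27    0.0342 61.5451 16.041 ]
need mm tool: [10.3769 -3.593   8.6489]
```

View pics/wrist1.png

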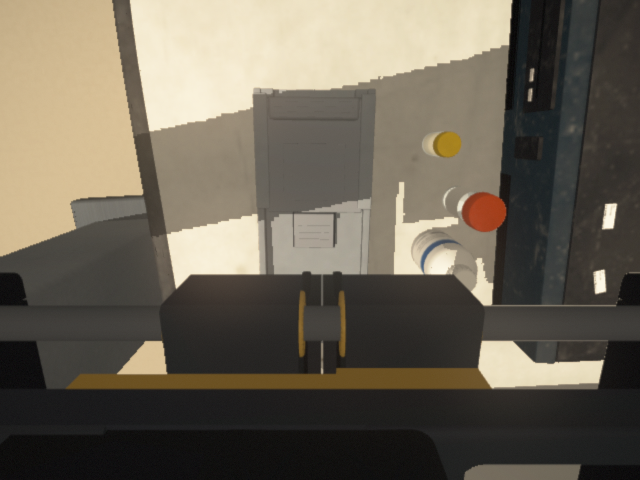

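View pics/scene1.png

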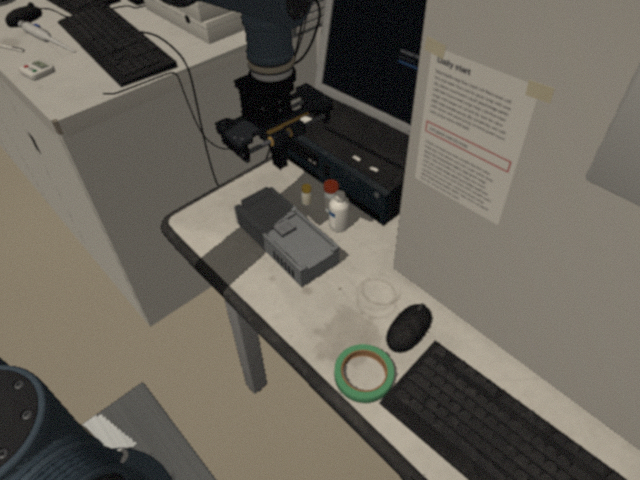

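The wrist view shows the tab at about px (293–335, 212–248). The unit's back edge is at row ~90 and spans columns 254–376. The scene view shows the closed gripper hanging over the unit with nothing touched.

Run:
```python
import cv2
im=cv2.imread("pics/wrist1.png")[80:280,240:390]
im=cv2.convertScaleAbs(im,alpha=1.4,beta=10)
cv2.imwrite("pics/wz.png",cv2.resize(im,(450,600),interpolation=cv2.INTER_CUBIC))
```

```text
(no output)
```

View pics/wz.png

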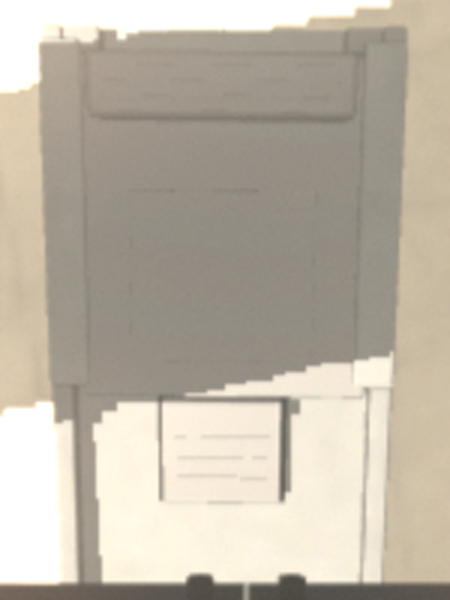

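Run:
```python
from h import *
c=bot.capture("wrist");t0=bot.capture("top");th,R,t,e=pts_fit(t0)
for (u,v),z,q in [((162,398),.053,(-9,-17)),((281,398),.053,(-9,17)),((283,501),.053,(21,17)),((163,501),.053,(21,-17)),((40,42),.0575,0),((408,40),.0575,0),((88,52),.069,(-100,-34)),((360,52),.069,(-100,34)),((88,117),.069,(-84,-34)),((357,117),.069,(-84,34))]:
    p=ray(c,(u+.5)/3-.5+240,(v+.5)/3-.5+80,z);print(p,(R.T@(p[:2]-t))*1000,q)
```

```text
[0.5043 0.249  0.053 ] [-11.4849 -21.2806] (-9, -17)
[0.5376 0.2472 0.053 ] [-11.8481  12.073 ] (-9, 17)
[0.5368 0.2171 0.053 ] [18.2083 13.2065] (21, 17)
[0.5024 0.219  0.053 ] [ 18.5909 -21.2608] (21, -17)
[0.4804 0.3435 0.0575] [-104.2971  -51.2245] 0
[0.5741 0.3389 0.0575] [-105.7346   42.5461] 0
[0.4939 0.3392 0.069 ] [-100.8702  -37.4781] (-100, -34)
[0.5606 0.3356 0.069 ] [-101.5554   29.3603] (-100, 34)
[0.4925 0.324  0.069 ] [-85.6315 -37.8741] (-84, -34)
[0.5595 0.3204 0.069 ] [-86.3264  29.1739] (-84, 34)
```

Wrist and top agree to about 4 mm, with the tab centre near (0.5215, 0.232). I'll hover just ahead of the tab centre.

Run:
```python
from h import *
go([.5213,.2292,.080])
```

```text
need mm tool: [130.5601  -6.4539   7.2101]
```

```bash
python3 -m inch '{"dp":[[6,-2,2],[12,-2,2],[15,-2,3],[15,0,0],[15,0,0],[15,0,0],[15,0,0],[15,0,0],[12,0,0],[8,0,0],[3,0,0],[0,0,0],[0,0,0],[0,0,0]],"yaw":[0,0,0,0,0,0,0,0,0,0,0,0,0,0]}'
python3 - <<'E'
from h import *
import cv2
for n in ["top","scene","wrist"]:
    c=bot.capture(n)["color"][:,:,::-1]
    if n=="top": c=cv2.resize(c[180:300,190:350],(800,600),interpolation=cv2.INTER_CUBIC)
    if n=="scene": c=cv2.resize(c[150:290,220:380],(800,700),interpolation=cv2.INTER_CUBIC)[:600]
    cv2.imwrite(f"pics/{n}2.png",c)
go([.5213,.2292,.080])
E
```

```text
time_s: 3.78
position: [0.5234, 0.2286, 0.0803]
tcp_rot: [[0.002, 0.998, -0.055], [0.0, -0.055, -0.998], [-1.0, 0.002, -0.0]]
force: [-0.8, -0.2, 0.2]
opening: 0.005
need mm tool: [ 0.2624 -2.1004 -0.583 ]
```

View pics/scene2.png

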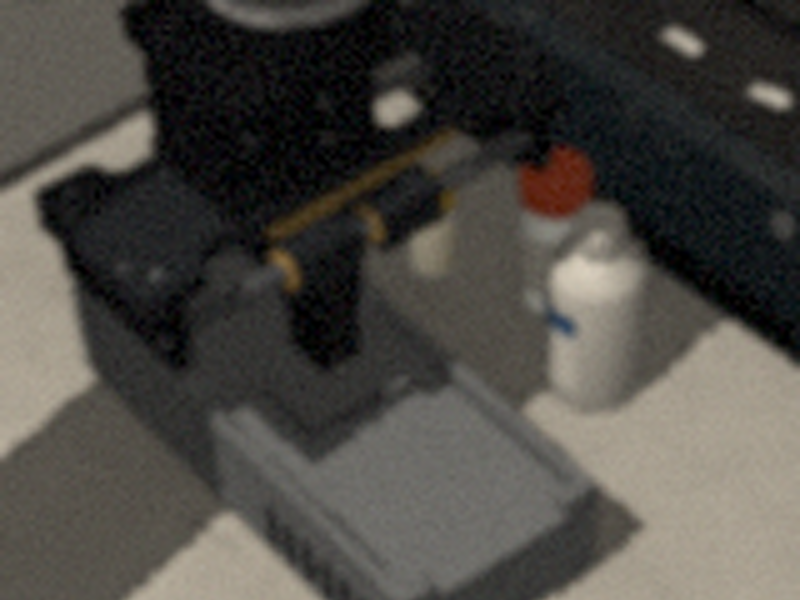

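View pics/wrist2.png

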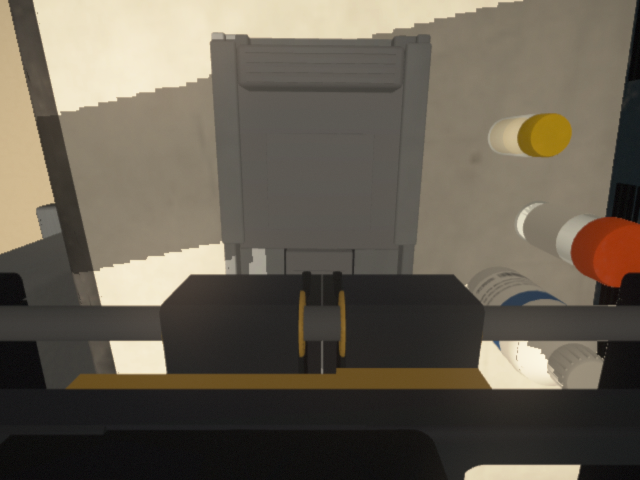

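View pics/top2.png

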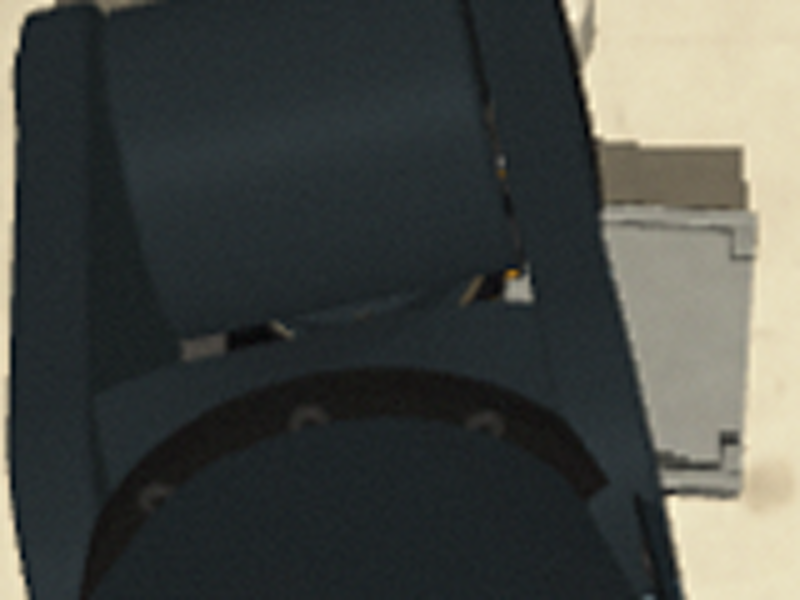

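In the wrist view the tab (cols 285–354) is centred under the fingers (col ~321). In the scene view the fingertip is over the tab and clear of the cover's front edge. Pressing now.

```bash
python3 -m inch '{"dp":[[4,-1,0],[4,0,0],[3,0,0],[2,0,0],[1,0,0],[1,0,0],[1,0,0]],"yaw":[0,0,0,0,0,0,0]}'
python3 -m inch '{"dp":[[1,0,0],[1,0,0],[1,0,0],[1,0,0],[0,0,0],[0,0,0]],"yaw":[0,0,0,0,0,0]}'
```

```text
time_s: 4.52
position: [0.5218, 0.2284, 0.0636]
tcp_rot: [[-0.0, 0.998, -0.055], [-0.0, -0.055, -0.998], [-1.0, -0.0, 0.0]]
force: [-1.8, -0.3, 3.6]
opening: 0.01
time_s: 5.02
position: [0.5218, 0.2284, 0.0595]
tcp_rot: [[-0.0, 0.998, -0.055], [-0.0, -0.055, -0.998], [-1.0, -0.0, 0.0]]
force: [-1.0, -0.6, 3.4]
opening: 0.01
```

```bash
python3 -m inch '{"dp":[[1,0,0],[1,0,0],[0.5,0,0],[0,0,0],[0,0,0]],"yaw":[0,0,0,0,0]}'
python3 -m inch '{"dp":[[0.5,0,0],[0.5,0,0],[0,0,0],[0,0,0]],"yaw":[0,0,0,0]}'
```

```text
time_s: 5.43
position: [0.5218, 0.2284, 0.0569]
tcp_rot: [[-0.0, 0.998, -0.055], [-0.0, -0.055, -0.998], [-1.0, -0.0, 0.0]]
force: [-1.8, -1.2, 2.9]
opening: 0.005
time_s: 5.77
position: [0.5218, 0.2284, 0.0569]
tcp_rot: [[0.0, 0.998, -0.055], [-0.0, -0.055, -0.998], [-1.0, 0.0, 0.0]]
force: [-2.8, -0.8, 9.9]
opening: 0.012
```

The force rose to 10 N at the bottom after about 7 mm of travel, so the tab is in. I'll lift and go behind the cover.

```bash
python3 -m inch '{"dp":[[-3,0,0],[-8,0,0],[-12,0,0],[-12,0,0],[-8,0,-6],[-3,0,-12],[0,0,-15],[0,0,-15],[0,0,-15],[0,0,-15],[0,0,-15],[0,0,-15],[0,0,-12],[0,0,-7],[0,0,-2],[0,0,0],[0,0,0]],"yaw":[0,0,0,0,0,0,0,0,0,0,0,0,0,0,0,0,0]}'
python3 - <<'E'
from h import *
import cv2
for n in ["top","scene"]:
    c=bot.capture(n)["color"][:,:,::-1]
    if n=="top": c=cv2.resize(c[180:300,190:350],(800,600),interpolation=cv2.INTER_CUBIC)
    if n=="scene": c=cv2.resize(c[150:270,210:370],(800,600),interpolation=cv2.INTER_CUBIC)
    cv2.imwrite(f"pics/{n}3.png",c)
go([.5291,.356,.0725])
E
```

```text
time_s: 7.18
position: [0.5289, 0.3568, 0.1019]
tcp_rot: [[-0.001, 0.998, -0.056], [-0.001, -0.056, -0.998], [-1.0, -0.001, 0.001]]
force: [0.1, -0.3, -0.4]
opening: 0.008
need mm tool: [29.5276  0.0936  0.4031]
```

View pics/scene3.png

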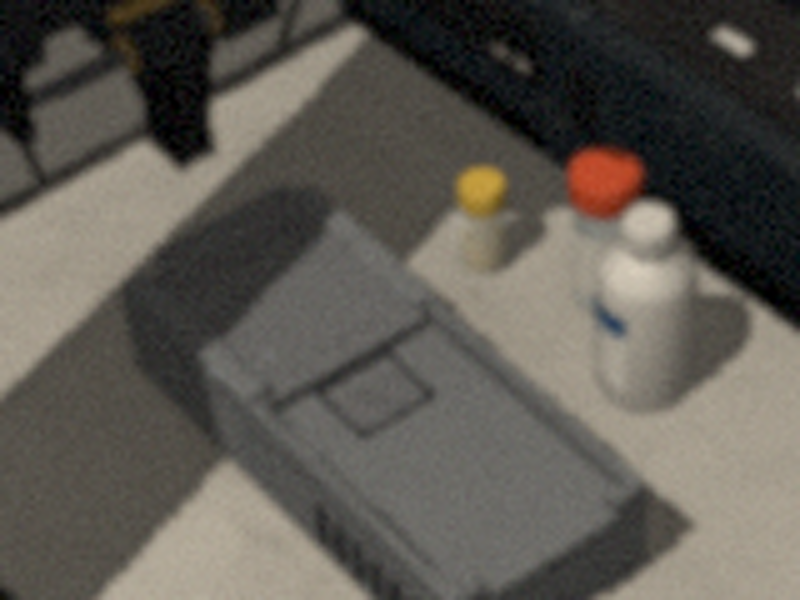

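View pics/top3.png

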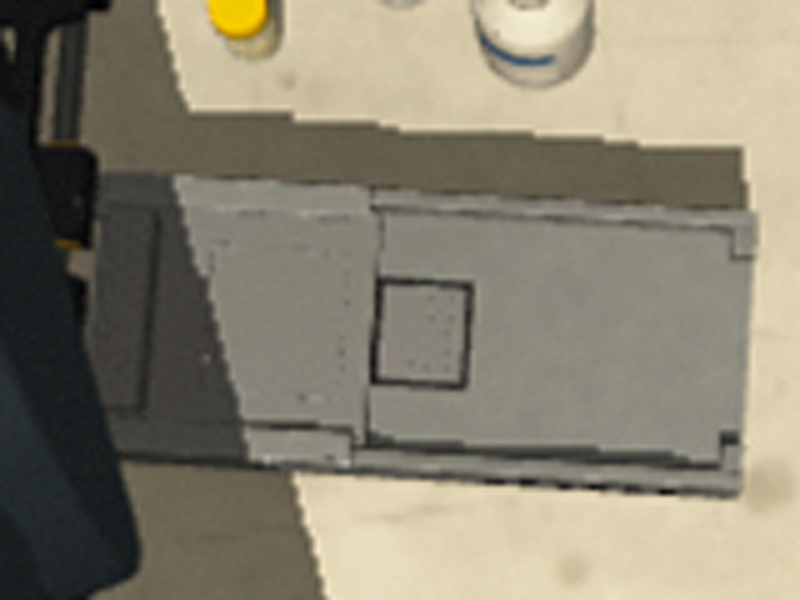

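The tab now looks flush: in the top view its outline is closed on all sides at ~(425,333). The fingertip is behind the unit. Lowering it to push height and making contact.

```bash
python3 -m inch '{"dp":[[4,0,0],[7,0,0],[7,0,0],[6,0,0],[4,0,0],[1.5,0,0],[0,0,0],[0,0,0]],"yaw":[0,0,0,0,0,0,0,0]}'
python3 -m inch '{"dp":[[0,0,2],[0,0,3],[0,0,3],[0,0,3],[0,0,3],[0,0,3],[0,0,3],[0,0,3]],"yaw":[0,0,0,0,0,0,0,0]}'
python3 - <<'E'
from h import *
import cv2
c=bot.capture("scene")["color"][:,:,::-1]
cv2.imwrite(f"pics/scene4.png",cv2.resize(c[150:270,210:370],(800,600),interpolation=cv2.INTER_CUBIC))
E
```

```text
time_s: 7.95
position: [0.5291, 0.3573, 0.0724]
tcp_rot: [[-0.0, 0.998, -0.055], [-0.0, -0.055, -0.998], [-1.0, -0.0, 0.0]]
force: [-0.7, -0.5, 0.8]
opening: 0.004
time_s: 8.62
position: [0.528, 0.334, 0.0727]
tcp_rot: [[0.0, 0.998, -0.056], [0.0, -0.056, -0.998], [-1.0, 0.0, -0.0]]
force: [-0.6, 0.3, 0.5]
opening: 0.008
```

View pics/scene4.png

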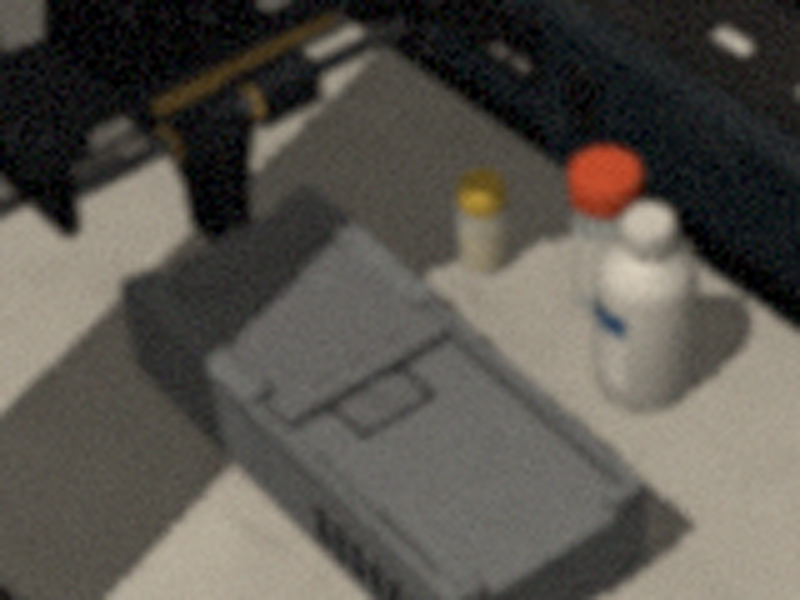

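The cover's front edge now slides over the tab at about (350,385), with the fingertip behind the block and low force. Continuing the push.

```bash
python3 -m inch '{"dp":[[0,0,4],[0,0,5],[0,0,5],[0,0,5],[0,0,5],[0,0,5],[0,0,5],[0,0,5],[0,0,5],[0,0,5]],"yaw":[0,0,0,0,0,0,0,0,0,0]}'
python3 -m inch '{"dp":[[0,0,5],[0,0,5],[0,0,5],[0,0,5],[0,0,5],[0,0,5],[0,0,4],[0,0,3],[0,0,2],[0,0,1],[0,0,0],[0,0,0]],"yaw":[0,0,0,0,0,0,0,0,0,0,0,0]}'
python3 - <<'E'
from h import *
import cv2
c=bot.capture("scene")["color"][:,:,::-1]
cv2.imwrite(f"pics/scene5.png",cv2.resize(c[150:300,210:410],(800,600),interpolation=cv2.INTER_CUBIC))
E
```

```text
time_s: 9.5
position: [0.525, 0.2848, 0.0725]
tcp_rot: [[-0.0, 0.998, -0.056], [0.0, -0.056, -0.998], [-1.0, -0.0, -0.0]]
force: [-0.1, 0.8, 0.5]
opening: 0.008
time_s: 10.5
position: [0.5227, 0.2453, 0.0725]
tcp_rot: [[-0.0, 0.998, -0.055], [-0.0, -0.055, -0.998], [-1.0, -0.0, 0.0]]
force: [-0.5, 0.1, 0.5]
opening: 0.003
```

View pics/scene5.png

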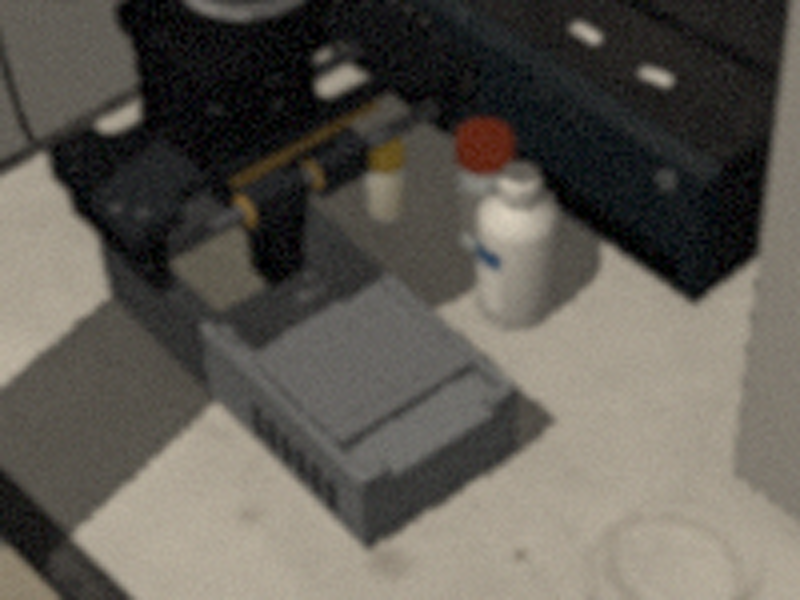

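The cover lies on the ledge with the filter showing behind it at (215,275). I estimate its centre at x ≈ +48 mm. Backing off and raising the arm out of the view.

```bash
python3 -m inch '{"dp":[[0,0,-3],[0,0,-7],[0,0,-8],[-4,0,-5],[-10,0,0],[-15,0,0],[-18,0,0],[-18,0,-5],[-18,0,-15],[-18,0,-22],[-10,0,-25],[0,0,-25],[0,0,-25],[0,0,-25],[0,0,-15],[0,0,-8],[0,0,0],[0,0,0]],"yaw":[0,0,0,0,0,0,0,0,0,0,0,0,0,0,0,0,0,0]}'
python3 - <<'E'
from h import *
import cv2
for n in ["top","scene"]:
    c=bot.capture(n)["color"][:,:,::-1]; cv2.imwrite(f"pics/{n}6f.png",c)
    if n=="top": c=cv2.resize(c[140:320,190:350],(640,720),interpolation=cv2.INTER_CUBIC)[:600]
    if n=="scene": c=cv2.resize(c[150:300,210:410],(800,600),interpolation=cv2.INTER_CUBIC)
    cv2.imwrite(f"pics/{n}6.png",c)
E
```

```text
time_s: 12.05
position: [0.5329, 0.4328, 0.1838]
tcp_rot: [[-0.0, 0.999, -0.055], [-0.001, -0.055, -0.999], [-1.0, -0.0, 0.001]]
force: [-0.5, 0.3, -0.6]
opening: 0.006
```

View pics/scene6.png

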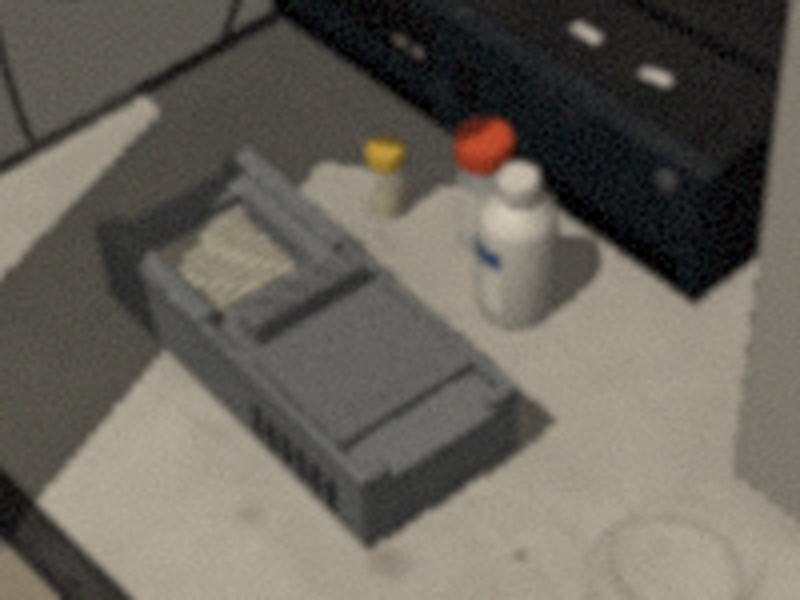

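View pics/top6.png

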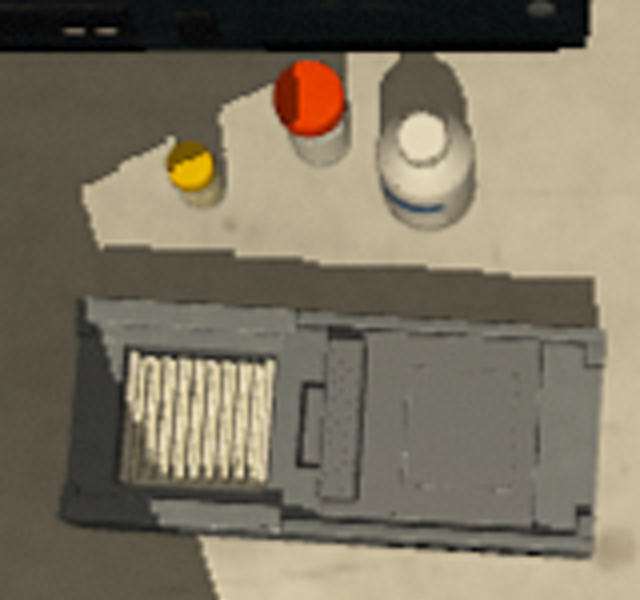

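The pocket is fully uncovered (125–272, 350–487). The cover lies square between the rails with its front edge at ~(538,433). Vial, pot and bottle look unmoved. I'll check the numbers.

Run:
```python
from h import *
import cv2
c=bot.capture("top");th,R,t,e=pts_fit(c)
for u,v,z in [(541,341,.053),(535,525,.053),(328,342,.069),(320,497,.069)]:
    p=ray(c,(u+.5)/4-.5+190,(v+.5)/4-.5+140,z);print((R.T@(p[:2]-t))*1000)
a=cv2.imread("pics/top0.png");b=cv2.imread("pics/top6f.png")
def cen(im,lo,hi,roi):
    x,y,w,h=roi;m=cv2.inRange(cv2.cvtColor(im[y:y+h,x:x+w],cv2.COLOR_BGR2HSV),lo,hi);M=cv2.moments(m,True);return M['m10']/M['m00']+x,M['m01']/M['m00']+y
for lo,hi,roi in [((22,150,60),(32,255,255),(220,165,35,35)),((2,180,60),(12,255,255),(250,145,35,35)),((60,100,40),(85,255,255),(415,260,80,80))]: print(cen(a,lo,hi,roi),cen(b,lo,hi,roi))
g=[cv2.cvtColor(i,cv2.COLOR_BGR2GRAY).astype(np.float32)[155:195,280:315] for i in (a,b)]
print(cv2.phaseCorrelate(*g)); s=bot.read_state();print(s["time_s"],s["force"])
```

```text
[90.4815 41.644 ]
[ 92.5813 -36.9033]
[ 1.4553 33.028 ]
[  2.8232 -32.1307]
(237.0782608695652, 180.87826086956522) (237.2962962962963, 181.32407407407408)
(266.76838235294116, 164.10294117647058) (266.9622641509434, 164.07169811320756)
(454.52609603340295, 304.45929018789144) (454.5520833333333, 304.4479166666667)
((-0.05178014875112069, 0.03818974604031666), 0.9918029126193788)
12.2 [ 0.0415 -0.3878  0.4708]
```

The cover's centre is at about +47 mm, level and central, and the other objects haven't moved. Handing in.

```bash
python3 -c "
from rig import bot
print(bot.hand_in())"
```

```text
the job is handed in; nothing more can be done
None
```

The air unit is open. I pressed the snap tab in with the closed fingertips, then pushed the cover along its rails onto the parking ledge. I backed the arm clear and handed the job in after about 12 s of the 43 s allowed; no verdict is reported.

**Tab:** It moved about 7 mm at 3–4 N, then the force rose to about 10 N at the bottom. It looked flush in the pictures afterwards.

**Cover:** My last top-view check puts its centre at about +47 mm along the unit, within about 2 mm of the middle sideways. It lies flat between the rails, and the filter pocket is fully visible.

**Other objects:** The vial, pot, bottle and tape shifted by less than about 0.5 px between the first and last top views. The arm touched nothing at the end.

**Disagreement:** The wrist and top cameras differed by about 4 mm on where the unit sits, so I aimed between them, nearer the wrist reading. This leaves the cover position uncertain by a few mm, well inside the 28–75 mm range. No check failed.

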